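Fold out the bench wall hook and hang the fittings caddy

ROBOT

A 7-joint arm with a two-finger parallel gripper is mounted at the origin on the work surface. World frame = base frame: x ahead of the robot, y to its left, z up, the work surface at z = 0. Lengths are in m, angles in rad, forces in N, time in s.
With the tool pointing down it reaches from about 0.425 to 1.025 m from the base axis. Payload 3.6 kg.
Tool frame: the origin (TCP) lies between the finger pads; the fingertips stand 22 mm ahead of it and the grasp point (between the pads) lies 3 mm ahead of it (bot.nose_length is the distance from the TCP to the fingertips, in m); z points along the fingers, y is the line along which they close (so a half turn about z gives the same grasp; the last joint's range is limited). The gripper opens to 85 mm and grips with 20 to 120 N. Pads are 22 mm wide; open, the fingers measure 114 mm over their backs; the gripper's body (76 mm by 85 mm) begins 54 mm behind the grasp point. The pads swing forward as they close: fully open they stand 13 mm farther back than shut.
Start: joints at [1.198, 0.591, 0.048, 1.609, -0.033, 0.943, -0.034], TCP at [0.2, -0.697, 0.253] pointing down, gripper open.
Joint ranges: [-2.69, 2.69], [-0.47, 2.24], [-1.27, 1.36], [0.19, 2.51], [-1.53, 4.68], [0.08, 2.07], [-3.09, 3.09]. Speed limits (rad/s): [2.57, 2.57, 3.14, 3.14, 3.14, 3.14, 3.14].

INTERFACE

Orientations are given as [roll, pitch, yaw] about the fixed x, y, z axes, in that order (R = Rz(yaw) Ry(pitch) Rx(roll)).
In Python, from workcell import bot, capture gives the robot as it stands.
- The arm moves only by the tool servo_tool, never from a script. Its argument "moves" is a list of rows, each an object of numbers: "gripper": the finger opening in mm, from 0 to 85.4; "dx", "dy", "dz": the shift along the tool's x, y, z in mm; "spin": the turn about the tool's z in rad. In form: [{"gripper": .., "dx": .., "dy": .., "dz": .., "spin": ..}, ...]. A call has exactly 8 rows; each row is the pose to reach, as a shift and turn from the pose commanded when the call began, along the tool's axes at that moment; what a row does not reach only later rows make up. A row lasts 1/10 s, in which the tool goes at most 50 mm and 8.59 degrees, less where a joint would pass 70% of its speed; a pose out of reach is approached as far as the arm can. A call with a gripper value outside its range is refused whole. The fingers move at their own pace and stop on an object; the grip force is fixed at half the most. Time passes only in rows, so rows that repeat a pose let the fingers close, or fill a call up. It gives the time, the measured TCP pose, the force, the opening and the grip force at its end, in the units of the state.
- bot.get_state(): the state, without advancing time (a new reading comes with each control period).
- capture(name): name is "scene" or "top" or "wrist"; returns a dict with "img" (384x512x3 uint8, red, green, blue), "depth" (384x512 float32, m along the optical axis (not along the pixel's ray), 0 where there is no reading), "intrinsics" (3x3 intrinsics, pixels), "T" (4x4, takes a point from camera to world coordinates); the wrist camera has in their place "mount" (4x4, takes a point from camera to tool coordinates, whose origin is the TCP and whose axes are the flange's). Camera axes: x right, y down, z forward; pixel columns grow to the right and rows downward; lengths in m; the calibration is good to about 2 mm. The wrist camera is an equidistant fisheye: a pixel r from the principal point sees the ray r / f radians off the axis. A picture is of the moment at which its call begins: read the wrist's pose just before it.
- bot.close_job(): hands the job in; it is judged then, once.
The state is a dict: "time_s": time; "joint_pos": joint angles; "dq": joint speeds; "effort": joint torques, N m; "tool_pos": TCP position; "tcp_rot": TCP orientation; "wrist_force": force on the tool from outside, world axes, zero at the start; "ft_torque": the same for the moment, N m; "opening": opening from 0.0 (shut) to 1.0 (fully open); "gripper_force": force on a finger pad.
Only numpy, scipy, OpenCV 4.12 (cv2) and the standard library are available. Lean on these libraries where they do the work, as an engineer would, in place of code of your own. Each camera call takes 0.05 s, during which the arm holds its last target. There are 200 camera calls.

TASK

Swing the folded steel hook out from the bench panel until you feel it come up against its stop, then press its end straight down so that it drops and locks. Be gentle: do not strain the stop or ram the hook down. Then hang the aluminium fittings caddy on the hook by the eye in its web, let go of it hanging still, and leave the bottles and the pipe elbow where they are.

Things in the scene. Friction and masses are not known exactly. Their poses are not given: they have to be found in the camera images.
- panel: fixed low white panel standing on the bench, 260 long (its x) x 20 thick (y) x 205 high; origin at the centre of its underside; the hook is on the face that looks to its -y, its vertical hinge axis at x = +60, y = -40 mm in this frame. Folded, the hook's arm points along the panel's -x; it starts 0 to 0.25 rad ajar and swings out towards the panel's -y, counter-clockwise seen from above.
- hook: steel hook, origin on the hinge axis at the arm's centre line (200 mm up, 190 when locked), x out along the arm, z up. Arm 12 diameter, 120 long, collar (22 diameter) at 46 to 52 mm. Light swing friction; stays where left. Its stop comes 1.12 to 2.02 rad from folded, different each time and not measured: feel for it. Only within 0.07 rad of the stop can the hook drop; else a track holds it up.
- hook_tip (a point): centre of the top of the upright round tip at the arm's end, 12 diameter, 120 mm from the hinge axis; its top is 32 mm above the arm's centre line. It can be pinched from above and pressed down
- latch (a joint): how far the hook has dropped along its hinge axis (m): 0 raised, 0.010 fully down and locked. At the stop, about 5 N downward starts it moving; it stays down
- catch (a joint): how far the sprung stop is strained by pushing the hook against it (rad): 0 unstrained, 30 N m/rad (0.06 takes about 15 N at the hook's tip); beyond 0.06 it is bent
- caddy_mid (a point): centre, half-way up, of the loose aluminium caddy, 0.2 to 0.36 kg, 143 tall, upright on the bench: a bin 70 (its x) x 80 (y) x 55 high with a central upright web 50 wide (y) x 10 thick (x), from 55 to 143 mm up, pierced along x by a tall eye 26 wide, 54 high, from 75 to 129 mm up. Grip the web's two outer edges (50 mm apart along y) from above. z up
- caddy_eye (a point): centre of the upper edge of the caddy's eye, 129 mm above its underside; this edge rests on the hook's arm when hung
- bottle_a: amber bottle with purple cap, 60 diameter x 120 high; origin at its underside; bystander
- bottle_b: clear bottle with purple cap, 60 diameter x 110 high; origin at its underside; bystander
- elbow: steel pipe elbow lying on the bench, about 40 x 45 x 28 high; origin at its underside; bystander
Things that resemble listed ones, but are neither listed nor needed, are in the scene too. Leave any green or yellow look-alike of the part that bears caddy_mid alone.

How it is judged:
On the way, in this order (a step that is already met when the one before it is completed fails the run):
1. the hook is swung out and locked down (dropped more than 8 mm) (value of joint latch above 0.008 m), for 0.2 s.
2. the caddy hangs by its eye on the hook's arm (x of caddy_eye in the frame of hook between 0.045 and 0.118 m and y of caddy_eye in the frame of hook between -0.016 and 0.016 m and z of caddy_eye in the frame of hook between 0 and 0.014 m and height (world z) of caddy_mid above 0.11 m and angle between caddy_mid's own z axis and vertical below 0.2 rad), for 0.2 s.
At the end, for the whole second after the job is handed in: The hook is out and locked (dropped more than 8 mm) and the caddy hangs upright (within 0.2 rad) and still by the eye on the arm between collar and tip, its centre more than 110 mm above the bench, released (all of step 2 and value of joint latch above 0.008 m and linear speed of caddy below 0.04 m/s and contact force between caddy and hook above 0.8 N); the robot touches nothing.
It fails at once if the hook's stop is bent (strained more than 0.06 rad) (value of joint catch above 0.06 rad).
It fails at once if the hook is rammed down with more than 40 N on its seat (contact force between hook and panel above 40 N).
It fails at once if the amber bottle is pushed more than 25 mm (distance of bottle_a from where it was at the start of the episode above 0.025 m).
It fails at once if the clear bottle is pushed more than 25 mm (distance of bottle_b from where it was at the start of the episode above 0.025 m).
It fails at once if the pipe elbow is pushed more than 25 mm (distance of elbow from where it was at the start of the episode above 0.025 m).
It also fails if it takes over 67 s, if anything falls off the work surface, if the arm or the gripper's body presses on something with over 40 N, if the wrist force passes 120 N, or if a joint passes its speed limit or range.

## Working session

There is one attempt and no reset: what is moved stays moved. The work goes in short steps, Python scripts to look and compute and a tool call to move; the robot and the scene stay as the last step left them, time stands still between calls to the robot, and variables do not carry over. Pictures are saved under pics/ and viewed, at most 10 in all, crops included, and the job is handed in when it is done.

Besides the shell and the picture viewer there is one more tool, called after "Request:" as name(argument=value, ...) on one line, values as JSON. servo_tool: Moves the arm, as the interface text tells. Its arguments: {"type":"object","properties":{"moves":{"type":"array","items":{"type":"object","properties":{"gripper":{"type":"number"},"dx":{"type":"number"},"dy":{"type":"number"},"dz":{"type":"number"},"spin":{"type":"number"}}}}},"required":["moves"]}

```bash
mkdir -p pics; ls; cat > h.py <<'E'
import numpy as np,cv2
from workcell import bot,capture
from scipy.spatial.transform import Rotation as R
def save(n,im): cv2.imwrite(f'pics/{n}.png',cv2.cvtColor(im,cv2.COLOR_RGB2BGR))
def cloud(c):
    K=c['intrinsics'];d=c['depth'];v,u=np.indices(d.shape)
    p=np.stack([(u-K[0,2])/K[0,0]*d,(v-K[1,2])/K[1,1]*d,d],-1)
    return p@c['T'][:3,:3].T+c['T'][:3,3]
E
python3 - <<'E'
from h import *
import pickle
s=bot.get_state();print(s)
a=capture('scene');b=capture('top')
pickle.dump((a,b),open('c.pkl','wb'))
for n,c in(('scene',a),('top',b)):
    save(n,c['img']);print(n,c['T'].round(3).tolist(),c['intrinsics'].tolist(),(c['depth']>0).mean())
E
```

```text
pics
{'time_s': 0.0, 'joint_pos': array([ 1.19750474,  0.59209703,  0.04826624,  1.60980838, -0.03330317,
        0.94267371, -0.0337123 ]), 'dq': array([ 3.02192499e-04, -7.10149099e-05, -5.78496380e-04,  1.15894061e-03,
       -7.66187667e-04, -1.02496629e-04, -9.67259498e-04]), 'effort': array([ 7.57531907e-04, -5.48690200e+01,  1.54681720e+00, -1.98118758e+01,
        9.29774571e-03,  8.78181425e-03, -2.99519172e-06]), 'tool_pos': array([ 0.20003365, -0.69606703,  0.25216115]), 'tcp_rot': array([-3.13941256e+00,  1.01675989e-04,  2.79886348e-01]), 'wrist_force': array([-0.70906757,  0.59415108,  0.4053519 ]), 'ft_torque': array([ 0.01732976, -0.00015721, -0.00961879]), 'gripper_force': 0.0, 'opening': 1.0010165974549976}
scene [[-0.61, 0.665, -0.431, 0.966], [0.792, 0.521, -0.317, 0.181], [0.013, -0.535, -0.845, 0.945], [0.0, 0.0, 0.0, 1.0]] [[401.89404500378464, 0.0, 253.80310396697914], [0.0, 401.89404500378464, 190.79713677982488], [0.0, 0.0, 1.0]] 0.9962209065755209
top [[-0.011, -0.999, 0.036, 0.515], [-1.0, 0.01, -0.011, -0.108], [0.011, -0.037, -0.999, 1.321], [0.0, 0.0, 0.0, 1.0]] [[424.81933105657345, 0.0, 254.99327234439107], [0.0, 424.81933105657345, 197.69183216395413], [0.0, 0.0, 1.0]] 0.9956512451171875
```

View pics/scene.png

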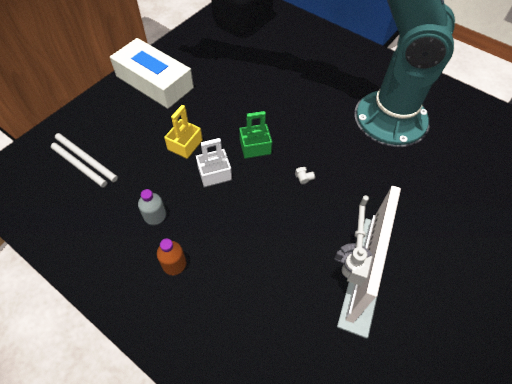

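View pics/top.png

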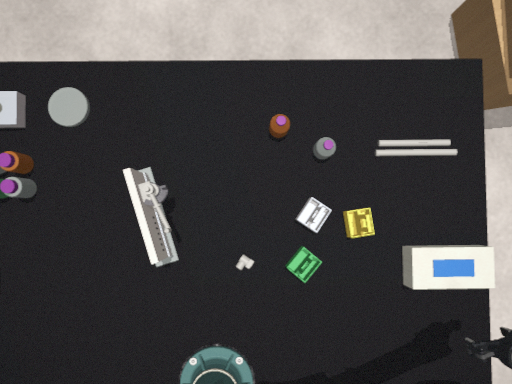

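The white/grey caddy is at scene (214,163) and top (314,213). The look-alikes are yellow at scene (183,135) / top (359,222) and green at scene (255,137) / top (304,264), so the caddy I want is the bare-aluminium one. The panel is at top (150,215), its hook tip at scene (364,202), the elbow at top (244,262), and the bottles at top (280,125) and (325,148).

```bash
python3 - <<'E'
from h import *
import pickle
a,b=pickle.load(open('c.pkl','rb'))
pa,pb=cloud(a),cloud(b)
for n,p,c in(('scene',pa,a),('top',pb,b)):
    print(n,'bench z',np.median(p[...,2][(abs(p[...,2])<.03)]))
    x,y,z=p[...,0],p[...,1],p[...,2]
    roi=(x>.3)&(x<.8)&(y>-.0)&(y<.4)
    m=roi&(z>.198)&(z<.209); P=p[m]
    # panel top: minAreaRect of largest component
    l,lab,st,_=cv2.connectedComponentsWithStats(m.astype(np.uint8))
    k=1+st[1:,4].argmax();Q=p[lab==k][:,:2].astype(np.float32)
    print('panel',cv2.minAreaRect(Q*1000),len(Q))
    m=roi&(z>.212)&(z<.3);P=p[m];print('above',len(P))
    n_,lab,st,ce=cv2.connectedComponentsWithStats(m.astype(np.uint8))
    for i in range(1,n_):
        if st[i,4]>3:
            q=p[lab==i];print(' c',ce[i].round(0),st[i,4],q.mean(0).round(4),q[:,2].max().round(4),q.min(0).round(3),q.max(0).round(3))
    # caddy
    roi=(x>.35)&(x<.75)&(y>-.45)&(y<-.1)
    hsv=cv2.cvtColor(c['img'],cv2.COLOR_RGB2HSV)
    m=roi&(hsv[...,1]<60)&(hsv[...,2]>60)&(z>.01)
    n_,lab,st,ce=cv2.connectedComponentsWithStats(m.astype(np.uint8))
    for i in range(1,n_):
        if st[i,4]>100:
            q=p[lab==i];zz=q[:,2]
            print(' cad',ce[i].round(0),st[i,4],zz.max().round(3),'bin',cv2.minAreaRect((q[(zz>.04)&(zz<.065)][:,:2]*1000).astype(np.float32)),'web',cv2.minAreaRect((q[zz>.134][:,:2]*1000).astype(np.float32)))
save('crop',cv2.resize(np.hstack([a['img'][130:200,170:280],b['img'][180:250,280:390]]),None,fx=3.5,fy=3.5))
save('crop2',cv2.resize(np.hstack([a['img'][180:340,320:420],b['img'][150:280,100:200][:, :].repeat(1,0) if 0 else cv2.resize(b['img'][150:280,100:200],(123,160))]),None,fx=3.5,fy=3.5))
E
```

```text
scene bench z 0.001140052023259508
panel ((511.116943359375, 179.023681640625), (259.3193054199219, 20.605798721313477), 16.742650985717773) 1180
above 177
 c [364. 199.] 49 [0.4738 0.1057 0.2267] 0.2351 [0.465 0.099 0.213] [0.478 0.111 0.235]
 c [361. 232.] 5 [0.5362 0.1369 0.2129] 0.2137 [0.533 0.135 0.212] [0.538 0.14  0.214]
 c [359. 253.] 121 [0.5819 0.1577 0.2171] 0.2278 [0.567 0.145 0.212] [0.593 0.17  0.228]
 cad [213. 163.] 1077 0.147 bin ((507.7424011230469, -299.5071716308594), (73.44325256347656, 80.54991149902344), 55.0147705078125) web ((507.6193542480469, -299.57373046875), (12.396406173706055, 49.606937408447266), 55.57078170776367)
 cad [152. 209.] 561 0.101 bin ((718.7488403320312, -321.97174072265625), (28.34418487548828, 59.323184967041016), 54.44399642944336) web ((0.0, 0.0), (0.0, 0.0), 0.0)
top bench z 0.00023579926664485384
panel ((513.525390625, 181.50750732421875), (259.4206848144531, 21.99132537841797), 16.8665828704834) 776
above 88
 c [146. 184.] 4 [0.5939 0.1635 0.2133] 0.2149 [0.592 0.16  0.212] [0.595 0.166 0.215]
 c [147. 189.] 55 [0.5801 0.1594 0.2178] 0.2305 [0.569 0.147 0.212] [0.595 0.174 0.231]
 c [155. 205.] 4 [0.5396 0.1392 0.2122] 0.2123 [0.537 0.137 0.212] [0.542 0.142 0.212]
 c [167. 230.] 25 [0.4747 0.1068 0.2283] 0.2348 [0.469 0.102 0.213] [0.48  0.113 0.235]
 cad [323. 148.] 300 0.111 bin ((709.1318359375, -326.0619812011719), (53.981082916259766, 46.60191345214844), 2.658621311187744) web ((0.0, 0.0), (0.0, 0.0), 0.0)
 cad [314. 214.] 424 1.321 bin ((510.5589294433594, -296.83392333984375), (70.6479263305664, 80.235107421875), 55.217586517333984) web ((503.7499694824219, -212.3677215576172), (42.08294677734375, 205.09054565429688), 5.156259536743164)
```

View pics/crop.png

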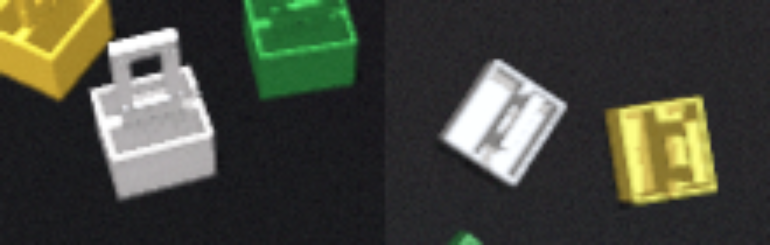

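View pics/crop2.png

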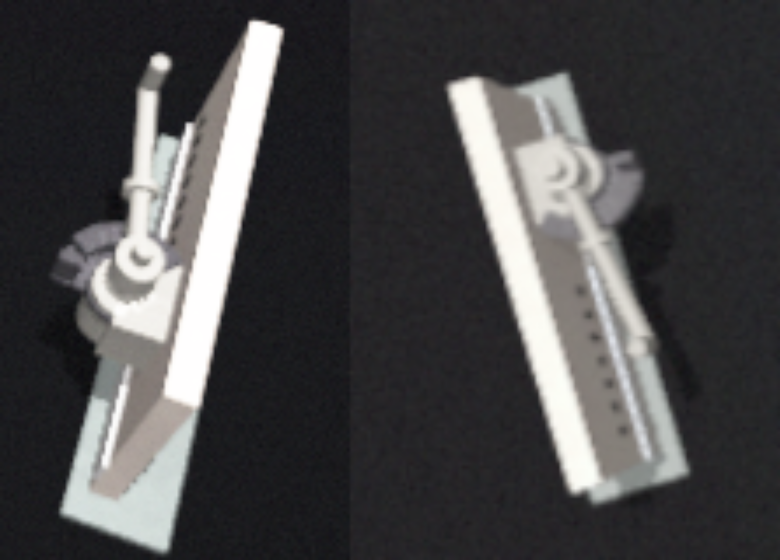

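The close crop confirms the bare-aluminium caddy: bin plus web with an eye, eye axis at about 55°. The second crop shows the hook slightly ajar, tip at scene (364,197). Next I move to the tip.

```bash
cat >> h.py <<'E'
H=np.array([.5813,.159]);FOLD=.293
def arm(th,r=.12): return H+r*np.array([np.cos(th),np.sin(th)])
def go(x,y,z,yaw):
    s=bot.get_state();p=s['tool_pos'];t=s['tcp_rot'];w=t[2]
    Rm=R.from_euler('xyz',t).as_matrix()
    d=Rm.T@(np.array([x,y,z])-p)*1000
    print('d',d.round(1),'spin',round(-((yaw-w+np.pi)%(2*np.pi)-np.pi),3),'| pos',p.round(4),'yaw',round(w,3),'F',s['wrist_force'].round(2),'t',round(s['time_s'],2))
E
python3 - <<'E'
from h import *
go(.43,-.4,.36,.46);go(.474,.1063,.31,.46);go(.474,.1063,.236,.46)
E
```

```text
d [ 302.8 -221.3 -107.3] spin -0.18 | pos [ 0.2    -0.6961  0.2523] yaw 0.28 F [-0.35  0.07  0.26] t 0.1
d [ 485.  -695.7  -56.4] spin -0.18 | pos [ 0.2    -0.6961  0.2523] yaw 0.28 F [-0.35  0.07  0.26] t 0.1
d [ 485.  -695.5   17.6] spin -0.18 | pos [ 0.2    -0.6961  0.2523] yaw 0.28 F [-0.35  0.07  0.26] t 0.1
```

Request:
servo_tool(moves=[{"dx": 40,"dy": -25,"dz": -40,"spin": 0,"gripper": 28},{"dx": 80,"dy": -50,"dz": -80,"spin": 0,"gripper": 28},{"dx": 120,"dy": -80,"dz": -107,"spin": -0.05,"gripper": 28},{"dx": 160,"dy": -108,"dz": -107,"spin": -0.1,"gripper": 28},{"dx": 200,"dy": -138,"dz": -107,"spin": -0.15,"gripper": 28},{"dx": 240,"dy": -168,"dz": -107,"spin": -0.18,"gripper": 28},{"dx": 275,"dy": -198,"dz": -107,"spin": -0.18,"gripper": 28},{"dx": 303,"dy": -230,"dz": -107,"spin": -0.18,"gripper": 28}])

```text
time_s: 0.9
tool_pos: [0.4225, -0.4025, 0.3601]
tcp_rot: [3.141, -0.0, 0.46]
wrist_force: [1.4, 0.1, -0.4]
opening: 0.328
gripper_force: 0.0
```

```bash
python3 - <<'E'
from h import *
go(.474,.1063,.30,.46)
E
```

```text
d [ 272.1 -433.    60.1] spin 0.0 | pos [ 0.4225 -0.4025  0.3601] yaw 0.46 F [ 1.43  0.06 -0.36] t 0.9
```

Request:
servo_tool(moves=[{"dx": 25,"dy": -40,"gripper": 28},{"dx": 50,"dy": -80,"gripper": 28},{"dx": 75,"dy": -120,"gripper": 28},{"dx": 100,"dy": -160,"gripper": 28},{"dx": 125,"dy": -200,"gripper": 28},{"dx": 150,"dy": -240,"gripper": 28},{"dx": 175,"dy": -280,"gripper": 28},{"dx": 200,"dy": -320,"gripper": 28}])

```text
invalid input
```

```bash
python3 - <<'E'
from h import *
go(.474,.1063,.29,.46)
E
```

```text
d [ 272.1 -433.    70.1] spin 0.0 | pos [ 0.4225 -0.4025  0.3601] yaw 0.46 F [ 1.43  0.06 -0.36] t 0.9
```

All keys seem to be required.

Request:
servo_tool(moves=[{"dx": 25,"dy": -40,"dz": 0,"spin": 0,"gripper": 28},{"dx": 50,"dy": -80,"dz": 0,"spin": 0,"gripper": 28},{"dx": 75,"dy": -120,"dz": 0,"spin": 0,"gripper": 28},{"dx": 100,"dy": -160,"dz": 0,"spin": 0,"gripper": 28},{"dx": 130,"dy": -200,"dz": 10,"spin": 0,"gripper": 28},{"dx": 155,"dy": -240,"dz": 20,"spin": 0,"gripper": 28},{"dx": 180,"dy": -280,"dz": 30,"spin": 0,"gripper": 28},{"dx": 205,"dy": -320,"dz": 40,"spin": 0,"gripper": 28}])

```text
time_s: 1.7
tool_pos: [0.4625, -0.0249, 0.3199]
tcp_rot: [3.141, 0.0, 0.46]
wrist_force: [0.8, 0.1, -0.9]
opening: 0.326
gripper_force: 0.0
```

```bash
python3 - <<'E'
from h import *
go(.474,.1063,.28,.46)
E
```

```text
d [  68.5 -112.5   39.8] spin -0.0 | pos [ 0.4625 -0.0249  0.3199] yaw 0.46 F [ 0.85  0.11 -0.88] t 1.7
```

Request:
servo_tool(moves=[{"dx": 20,"dy": -35,"dz": 0,"spin": 0,"gripper": 28},{"dx": 40,"dy": -70,"dz": 5,"spin": 0,"gripper": 28},{"dx": 56,"dy": -93,"dz": 12,"spin": 0,"gripper": 28},{"dx": 68,"dy": -112,"dz": 20,"spin": 0,"gripper": 28},{"dx": 68.5,"dy": -112.5,"dz": 30,"spin": 0,"gripper": 28},{"dx": 68.5,"dy": -112.5,"dz": 40,"spin": 0,"gripper": 28},{"dx": 68.5,"dy": -112.5,"dz": 40,"spin": 0,"gripper": 28},{"dx": 68.5,"dy": -112.5,"dz": 40,"spin": 0,"gripper": 28}])

```text
time_s: 2.5
tool_pos: [0.4741, 0.1028, 0.2798]
tcp_rot: [3.141, 0.002, 0.457]
wrist_force: [-0.7, 0.0, 0.6]
opening: 0.327
gripper_force: 0.0
```

```bash
python3 - <<'E'
from h import *
go(.474,.1063,.236,.46)
w=capture('wrist');print(w['mount'].round(3).tolist(),w['intrinsics'].tolist())
save('w1',w['img'])
# predicted tip pixel
s=bot.get_state();T=np.eye(4);T[:3,:3]=R.from_euler('xyz',s['tcp_rot']).as_matrix();T[:3,3]=s['tool_pos']
M=np.linalg.inv(T@w['mount'])
for P in([.474,.1063,.232],[.5813,.159,.2]):
    q=M[:3,:3]@P+M[:3,3];r=np.arctan2(np.hypot(*q[:2]),q[2]);K=w['intrinsics']
    print((K[:2,2]+K[0,0]*r*q[:2]/np.hypot(*q[:2])).round(1))
E
```

```text
d [ 1.5 -3.2 43.8] spin -0.003 | pos [0.4741 0.1028 0.2798] yaw 0.457 F [-0.71  0.02  0.61] t 2.5
[[0.001, -0.953, -0.304, 0.077], [1.0, 0.001, 0.0, -0.0], [0.0, -0.304, 0.953, -0.122], [0.0, 0.0, 0.0, 1.0]] [[297.3186396354542, 0.0, 248.52153069144921], [0.0, 297.3186396354542, 198.10220765341597], [0.0, 0.0, 1.0]]
[244.1 231.1]
[244.7  42.9]
```

View pics/w1.png

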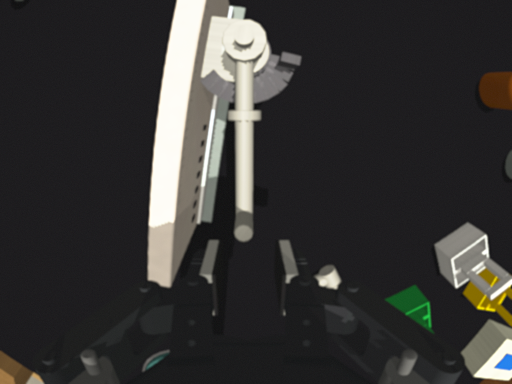

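The tip is at (244,232), within about 1 px of prediction, and the hinge at (244,40) matches too, with the fingers straddling the arm. Descending.

Request:
servo_tool(moves=[{"dx": 1.5,"dy": -2.5,"dz": 5,"spin": 0,"gripper": 28},{"dx": 1.5,"dy": -2.5,"dz": 15,"spin": 0,"gripper": 28},{"dx": 1.5,"dy": -2.5,"dz": 25,"spin": 0,"gripper": 28},{"dx": 1.5,"dy": -2.5,"dz": 35,"spin": 0,"gripper": 28},{"dx": 1.5,"dy": -2.5,"dz": 43,"spin": 0,"gripper": 28},{"dx": 1.5,"dy": -2.5,"dz": 43,"spin": 0,"gripper": 24},{"dx": 1.5,"dy": -2.5,"dz": 43,"spin": 0,"gripper": 22},{"dx": 1.5,"dy": -2.5,"dz": 43,"spin": 0,"gripper": 22}])

```text
time_s: 3.35
tool_pos: [0.4749, 0.1076, 0.2375]
tcp_rot: [3.142, -0.001, 0.46]
wrist_force: [-0.2, 0.4, -0.2]
opening: 0.261
gripper_force: 0.0
```

```bash
cat >> h.py <<'E'
def arc(ths,z=None,lead=0.0):
    """rows moving TCP to tip circle at angles FOLD+pi+ths, yaw following; printed in tool axes"""
    s=bot.get_state();p=s['tool_pos'];t=s['tcp_rot'];Rm=R.from_euler('xyz',t).as_matrix()
    a=np.arctan2(*(p[:2]-H)[::-1])-FOLD-np.pi
    print('now th',round((a+np.pi)%(2*np.pi)-np.pi,4),'r',round(np.hypot(*(p[:2]-H)),4),p.round(4),'yaw-F',round(t[2]-FOLD,3),'open',round(s['opening']*85.4,1))
    tg=Rm[:2,1]; print('F tool',(Rm.T@s['wrist_force']).round(2),'t',s['time_s'])
    for th in ths:
        q=arm(FOLD+np.pi+th);d=Rm.T@np.array([*(q-p[:2]),(z-p[2]) if z else 0])*1000
        print(round(th,3),'dx %.1f dy %.1f dz %.1f spin %.3f'%(*d,-(FOLD+th-t[2])))
E
python3 - <<'E'
from h import *
arc(np.linspace(.167,1.05,9)[1:],.236)
E
```

```text
now th 0.157 r 0.1181 [0.4749 0.1076 0.2375] yaw-F 0.167 open 22.3
F tool [-0.01 -0.46  0.24] t 3.35
0.277 dx -1.2 dy 14.4 dz 1.5 spin -0.111
0.388 dx 1.0 dy 27.5 dz 1.5 spin -0.221
0.498 dx 4.6 dy 40.2 dz 1.5 spin -0.331
0.608 dx 9.6 dy 52.5 dz 1.5 spin -0.442
0.719 dx 15.9 dy 64.1 dz 1.5 spin -0.552
0.829 dx 23.5 dy 75.0 dz 1.5 spin -0.662
0.94 dx 32.2 dy 84.9 dz 1.5 spin -0.773
1.05 dx 41.9 dy 93.9 dz 1.5 spin -0.883
```

Request:
servo_tool(moves=[{"dx": -1,"dy": 4,"dz": 1.5,"spin": -0.03,"gripper": 22},{"dx": -1,"dy": 9,"dz": 1.5,"spin": -0.07,"gripper": 22},{"dx": 0,"dy": 22,"dz": 1.5,"spin": -0.17,"gripper": 22},{"dx": 4,"dy": 38,"dz": 1.5,"spin": -0.31,"gripper": 22},{"dx": 10,"dy": 53,"dz": 1.5,"spin": -0.45,"gripper": 22},{"dx": 18,"dy": 67,"dz": 1.5,"spin": -0.58,"gripper": 22},{"dx": 26,"dy": 78,"dz": 1.5,"spin": -0.7,"gripper": 22},{"dx": 32,"dy": 85,"dz": 1.5,"spin": -0.77,"gripper": 22}])

```text
time_s: 4.15
tool_pos: [0.5417, 0.0452, 0.2361]
tcp_rot: [3.142, -0.001, 1.232]
wrist_force: [-0.9, 1.7, 1.0]
opening: 0.258
gripper_force: 0.6
```

```bash
python3 - <<'E'
from h import *
arc([1.0,1.05,1.1],.236)
E
```

```text
now th 0.9428 r 0.1205 [0.5417 0.0452 0.2361] yaw-F 0.939 open 22.0
F tool [ 1.32 -1.46 -0.99] t 4.15
1.0 dx 0.8 dy 6.9 dz 0.1 spin -0.061
1.05 dx 1.3 dy 12.8 dz 0.1 spin -0.111
1.1 dx 2.1 dy 18.8 dz 0.1 spin -0.161
```

Request:
servo_tool(moves=[{"dx": 0.2,"dy": 2,"dz": 0,"spin": -0.02,"gripper": 22},{"dx": 0.3,"dy": 4,"dz": 0,"spin": -0.04,"gripper": 22},{"dx": 0.6,"dy": 6,"dz": 0,"spin": -0.06,"gripper": 22},{"dx": 0.8,"dy": 8,"dz": 0,"spin": -0.08,"gripper": 22},{"dx": 1,"dy": 10,"dz": 0,"spin": -0.095,"gripper": 22},{"dx": 1.3,"dy": 12.5,"dz": 0,"spin": -0.11,"gripper": 22},{"dx": 1.3,"dy": 12.5,"dz": 0,"spin": -0.11,"gripper": 22},{"dx": 1.3,"dy": 12.5,"dz": 0,"spin": -0.11,"gripper": 22}])

```text
time_s: 4.95
tool_pos: [0.5535, 0.0426, 0.2358]
tcp_rot: [3.141, -0.0, 1.34]
wrist_force: [0.1, -0.1, 0.2]
opening: 0.26
gripper_force: 0.2
```

```bash
python3 - <<'E'
from h import *
arc([1.05,1.1],.236)
c=capture('top');p=cloud(c);s=bot.get_state()
E
```

```text
now th 1.0436 r 0.1197 [0.5535 0.0426 0.2358] yaw-F 1.047 open 22.2
F tool [-0.08  0.15 -0.19] t 4.95
1.05 dx -0.3 dy 0.8 dz -0.2 spin -0.003
1.1 dx -0.2 dy 6.8 dz -0.2 spin -0.053
```

Request:
servo_tool(moves=[{"dx": 0,"dy": 1,"dz": 0,"spin": -0.01,"gripper": 22},{"dx": 0,"dy": 2,"dz": 0,"spin": -0.02,"gripper": 22},{"dx": 0.1,"dy": 3,"dz": 0,"spin": -0.025,"gripper": 22},{"dx": 0.1,"dy": 4,"dz": 0,"spin": -0.035,"gripper": 22},{"dx": 0.1,"dy": 5,"dz": 0,"spin": -0.042,"gripper": 22},{"dx": 0.1,"dy": 5,"dz": 0,"spin": -0.042,"gripper": 22},{"dx": 0.1,"dy": 5,"dz": 0,"spin": -0.042,"gripper": 22},{"dx": 0.1,"dy": 5,"dz": 0,"spin": -0.042,"gripper": 22}])

```text
time_s: 5.8
tool_pos: [0.5583, 0.0416, 0.2358]
tcp_rot: [3.141, -0.0, 1.382]
wrist_force: [-0.4, 0.1, -0.1]
opening: 0.259
gripper_force: 0.3
```

Request:
servo_tool(moves=[{"dx": 0,"dy": 1,"dz": 0,"spin": -0.01,"gripper": 22},{"dx": 0,"dy": 2,"dz": 0,"spin": -0.02,"gripper": 22},{"dx": 0.1,"dy": 3,"dz": 0,"spin": -0.025,"gripper": 22},{"dx": 0.1,"dy": 4,"dz": 0,"spin": -0.035,"gripper": 22},{"dx": 0.1,"dy": 5,"dz": 0,"spin": -0.042,"gripper": 22},{"dx": 0.1,"dy": 5.5,"dz": 0,"spin": -0.046,"gripper": 22},{"dx": 0.1,"dy": 5.5,"dz": 0,"spin": -0.046,"gripper": 22},{"dx": 0.1,"dy": 5.5,"dz": 0,"spin": -0.046,"gripper": 22}])

```text
time_s: 6.6
tool_pos: [0.5636, 0.0405, 0.2357]
tcp_rot: [3.141, 0.0, 1.428]
wrist_force: [-0.3, -0.2, -1.1]
opening: 0.261
gripper_force: 0.3
```

Request:
servo_tool(moves=[{"dx": 0,"dy": 1,"dz": 0,"spin": -0.01,"gripper": 22},{"dx": 0,"dy": 2,"dz": 0,"spin": -0.02,"gripper": 22},{"dx": 0.1,"dy": 3,"dz": 0,"spin": -0.025,"gripper": 22},{"dx": 0.1,"dy": 4,"dz": 0,"spin": -0.035,"gripper": 22},{"dx": 0.1,"dy": 5,"dz": 0,"spin": -0.042,"gripper": 22},{"dx": 0.1,"dy": 5.5,"dz": 0,"spin": -0.046,"gripper": 22},{"dx": 0.1,"dy": 5.5,"dz": 0,"spin": -0.046,"gripper": 22},{"dx": 0.1,"dy": 5.5,"dz": 0,"spin": -0.046,"gripper": 22}])

```text
time_s: 7.4
tool_pos: [0.5691, 0.0398, 0.2358]
tcp_rot: [3.141, 0.0, 1.474]
wrist_force: [-0.6, 1.5, -0.1]
opening: 0.258
gripper_force: 0.4
```

Request:
servo_tool(moves=[{"dx": 0,"dy": 1,"dz": 0,"spin": -0.01,"gripper": 22},{"dx": 0,"dy": 2,"dz": 0,"spin": -0.02,"gripper": 22},{"dx": 0.1,"dy": 3,"dz": 0,"spin": -0.025,"gripper": 22},{"dx": 0.1,"dy": 4,"dz": 0,"spin": -0.035,"gripper": 22},{"dx": 0.1,"dy": 5,"dz": 0,"spin": -0.042,"gripper": 22},{"dx": 0.1,"dy": 5.5,"dz": 0,"spin": -0.046,"gripper": 22},{"dx": 0.1,"dy": 5.5,"dz": 0,"spin": -0.046,"gripper": 22},{"dx": 0.1,"dy": 5.5,"dz": 0,"spin": -0.046,"gripper": 22}])

```text
time_s: 8.2
tool_pos: [0.5746, 0.0394, 0.2358]
tcp_rot: [3.141, 0.0, 1.52]
wrist_force: [-0.5, 0.0, 0.4]
opening: 0.257
gripper_force: 0.4
```

Request:
servo_tool(moves=[{"dx": 0,"dy": 1,"dz": 0,"spin": -0.01,"gripper": 22},{"dx": 0,"dy": 2,"dz": 0,"spin": -0.02,"gripper": 22},{"dx": 0.1,"dy": 3,"dz": 0,"spin": -0.025,"gripper": 22},{"dx": 0.1,"dy": 4,"dz": 0,"spin": -0.035,"gripper": 22},{"dx": 0.1,"dy": 5,"dz": 0,"spin": -0.042,"gripper": 22},{"dx": 0.1,"dy": 5.5,"dz": 0,"spin": -0.046,"gripper": 22},{"dx": 0.1,"dy": 5.5,"dz": 0,"spin": -0.046,"gripper": 22},{"dx": 0.1,"dy": 5.5,"dz": 0,"spin": -0.046,"gripper": 22}])

```text
time_s: 9.0
tool_pos: [0.5801, 0.0392, 0.2358]
tcp_rot: [3.141, 0.0, 1.566]
wrist_force: [-1.6, -0.8, 0.1]
opening: 0.261
gripper_force: 0.4
```

Request:
servo_tool(moves=[{"dx": 0,"dy": 1,"dz": 0,"spin": -0.01,"gripper": 22},{"dx": 0,"dy": 2,"dz": 0,"spin": -0.02,"gripper": 22},{"dx": 0.1,"dy": 3,"dz": 0,"spin": -0.025,"gripper": 22},{"dx": 0.1,"dy": 3,"dz": 0,"spin": -0.025,"gripper": 22},{"dx": 0.1,"dy": 4,"dz": 0,"spin": -0.033,"gripper": 22},{"dx": 0.1,"dy": 4,"dz": 0,"spin": -0.033,"gripper": 22},{"dx": 0.1,"dy": 4,"dz": 0,"spin": -0.033,"gripper": 22},{"dx": 0.1,"dy": 4,"dz": 0,"spin": -0.033,"gripper": 22}])

```text
time_s: 9.8
tool_pos: [0.5841, 0.0393, 0.2358]
tcp_rot: [3.141, -0.0, 1.599]
wrist_force: [-1.6, -0.5, 0.1]
opening: 0.257
gripper_force: 0.4
```

Unchanged force, so it is still moving freely.

Request:
servo_tool(moves=[{"dx": 0,"dy": 1,"dz": 0,"spin": -0.01,"gripper": 22},{"dx": 0,"dy": 2,"dz": 0,"spin": -0.02,"gripper": 22},{"dx": 0.1,"dy": 3,"dz": 0,"spin": -0.025,"gripper": 22},{"dx": 0.1,"dy": 4,"dz": 0,"spin": -0.035,"gripper": 22},{"dx": 0.1,"dy": 5,"dz": 0,"spin": -0.042,"gripper": 22},{"dx": 0.1,"dy": 5,"dz": 0,"spin": -0.042,"gripper": 22},{"dx": 0.1,"dy": 5,"dz": 0,"spin": -0.042,"gripper": 22},{"dx": 0.1,"dy": 5,"dz": 0,"spin": -0.042,"gripper": 22}])

```text
time_s: 10.6
tool_pos: [0.589, 0.0396, 0.2357]
tcp_rot: [3.142, 0.0, 1.641]
wrist_force: [-0.6, -0.3, 0.1]
opening: 0.259
gripper_force: 0.5
```

Request:
servo_tool(moves=[{"dx": 0,"dy": 1,"dz": 0,"spin": -0.01,"gripper": 22},{"dx": 0,"dy": 2,"dz": 0,"spin": -0.02,"gripper": 22},{"dx": 0.1,"dy": 3,"dz": 0,"spin": -0.025,"gripper": 22},{"dx": 0.1,"dy": 4,"dz": 0,"spin": -0.035,"gripper": 22},{"dx": 0.1,"dy": 5,"dz": 0,"spin": -0.042,"gripper": 22},{"dx": 0.1,"dy": 5.5,"dz": 0,"spin": -0.046,"gripper": 22},{"dx": 0.1,"dy": 5.5,"dz": 0,"spin": -0.046,"gripper": 22},{"dx": 0.1,"dy": 5.5,"dz": 0,"spin": -0.046,"gripper": 22}])

```text
time_s: 11.4
tool_pos: [0.594, 0.04, 0.2356]
tcp_rot: [-3.14, 0.0, 1.687]
wrist_force: [-4.8, -1.3, 1.4]
opening: 0.257
gripper_force: 2.4
```

Contact at 4.8 N. The tip sits about 5 mm behind the tool centre, so I back off and pinch it.

Request:
servo_tool(moves=[{"dx": 0.1,"dy": -3,"dz": 0,"spin": 0.02,"gripper": 22},{"dx": 0.2,"dy": -6,"dz": 0,"spin": 0.05,"gripper": 22},{"dx": 0.2,"dy": -6,"dz": 0,"spin": 0.05,"gripper": 15},{"dx": 0.2,"dy": -6,"dz": 0,"spin": 0.05,"gripper": 10},{"dx": 0.2,"dy": -6,"dz": 0,"spin": 0.05,"gripper": 5},{"dx": 0.2,"dy": -6,"dz": 0,"spin": 0.05,"gripper": 5},{"dx": 0.2,"dy": -6,"dz": 0,"spin": 0.05,"gripper": 5},{"dx": 0.2,"dy": -6,"dz": 0,"spin": 0.05,"gripper": 5}])

```text
time_s: 12.2
tool_pos: [0.5882, 0.0396, 0.2358]
tcp_rot: [-3.141, 0.0, 1.637]
wrist_force: [-5.5, -1.2, 3.8]
opening: 0.109
gripper_force: 58.7
```

```bash
python3 - <<'E'
from h import *
arc([1.3],.236)
E
```

```text
now th 1.3354 r 0.1196 [0.5882 0.0396 0.2358] yaw-F 1.344 open 9.3
F tool [-0.8  -5.57 -3.81] t 12.2
1.3 dx -0.2 dy -4.3 dz -0.2 spin 0.044
```

Request:
servo_tool(moves=[{"dx": 0,"dy": -0.8,"dz": 0,"spin": 0,"gripper": 5},{"dx": 0,"dy": -1.5,"dz": 0.5,"spin": 0,"gripper": 5},{"dx": 0,"dy": -1.5,"dz": 1,"spin": 0,"gripper": 5},{"dx": 0,"dy": -1.5,"dz": 1.5,"spin": 0,"gripper": 5},{"dx": 0,"dy": -1.5,"dz": 2,"spin": 0,"gripper": 5},{"dx": 0,"dy": -1.5,"dz": 2.5,"spin": 0,"gripper": 5},{"dx": 0,"dy": -1.5,"dz": 3,"spin": 0,"gripper": 5},{"dx": 0,"dy": -1.5,"dz": 3,"spin": 0,"gripper": 5}])

```text
time_s: 13.0
tool_pos: [0.5879, 0.0392, 0.2337]
tcp_rot: [3.14, 0.001, 1.636]
wrist_force: [-3.6, -2.4, 9.0]
opening: 0.11
gripper_force: 59.2
```

Request:
servo_tool(moves=[{"dx": 0,"dy": 0,"dz": 0.5,"spin": 0,"gripper": 5},{"dx": 0,"dy": 0,"dz": 1,"spin": 0,"gripper": 5},{"dx": 0,"dy": 0,"dz": 1.5,"spin": 0,"gripper": 5},{"dx": 0,"dy": 0,"dz": 2,"spin": 0,"gripper": 5},{"dx": 0,"dy": 0,"dz": 2.5,"spin": 0,"gripper": 5},{"dx": 0,"dy": 0,"dz": 3,"spin": 0,"gripper": 5},{"dx": 0,"dy": 0,"dz": 3.5,"spin": 0,"gripper": 5},{"dx": 0,"dy": 0,"dz": 4,"spin": 0,"gripper": 5}])

```text
time_s: 13.8
tool_pos: [0.5882, 0.0389, 0.2307]
tcp_rot: [3.139, 0.002, 1.636]
wrist_force: [-5.4, -3.4, 15.2]
opening: 0.104
gripper_force: 59.8
```

```bash
cat >> h.py <<'E'
def armz(thp):
    th=FOLD+np.pi+thp;u=np.array([np.cos(th),np.sin(th)]);n=np.array([-u[1],u[0]])
    for name in('scene','top'):
        p=cloud(capture(name));d=p[...,:2]-H;a=d@u;b=d@n
        for lo,hi in((.056,.08),(.08,.1)):
            m=(a>lo)&(a<hi)&(abs(b)<.025)&(p[...,2]>.17)&(p[...,2]<.215)
            if m.sum()>3:
                q=p[m][:,2];print(name,lo,m.sum(),'z pct90',np.percentile(q,90).round(4),'max',q.max().round(4),'b',np.median(b[m]).round(4))
E
python3 - <<'E'
from h import *
import pickle
armz(1.335)
a,b=pickle.load(open('c.pkl','rb'))
capture0=capture
import h
h.capture=lambda n:a if n=='scene' else b
print('initial');h.armz(.167)
E
```

```text
scene 0.056 70 z pct90 0.2068 max 0.2096 b 0.0002
scene 0.08 57 z pct90 0.207 max 0.2081 b -0.0003
initial
scene 0.056 54 z pct90 0.2083 max 0.2097 b 0.001
scene 0.08 47 z pct90 0.2073 max 0.2087 b 0.0007
top 0.056 39 z pct90 0.2074 max 0.2108 b -0.0006
top 0.08 34 z pct90 0.2086 max 0.2094 b -0.0012
```

Request:
servo_tool(moves=[{"dx": 0,"dy": 0,"dz": -1,"spin": 0,"gripper": 5},{"dx": 0,"dy": 0,"dz": -2,"spin": 0,"gripper": 5},{"dx": 0,"dy": 0,"dz": -2,"spin": 0,"gripper": 5},{"dx": 0,"dy": -1,"dz": -2,"spin": 0,"gripper": 5},{"dx": 0,"dy": -2,"dz": -2,"spin": 0,"gripper": 5},{"dx": 0,"dy": -3,"dz": -2,"spin": 0,"gripper": 5},{"dx": 0,"dy": -3,"dz": -2,"spin": 0,"gripper": 5},{"dx": 0,"dy": -3,"dz": -2,"spin": 0,"gripper": 5}])

```text
time_s: 14.7
tool_pos: [0.5865, 0.0391, 0.2321]
tcp_rot: [3.136, -0.0, 1.636]
wrist_force: [-1.3, -1.9, 7.4]
opening: 0.112
gripper_force: 59.1
```

```bash
python3 - <<'E'
from h import *
arc([1.3],.236);print(bot.get_state()['ft_torque'])
armz(1.335)
w=capture('wrist');save('w2',w['img'])
E
```

```text
now th 1.3213 r 0.12 [0.5865 0.0391 0.2321] yaw-F 1.343 open 9.5
F tool [-1.85 -1.39 -7.38] t 14.7
1.3 dx 0.1 dy -2.5 dz -3.9 spin 0.043
[-0.29376405  0.36761432 -0.00452179]
scene 0.056 69 z pct90 0.2063 max 0.2091 b -0.0006
scene 0.08 55 z pct90 0.2062 max 0.2077 b -0.001
```

View pics/w2.png

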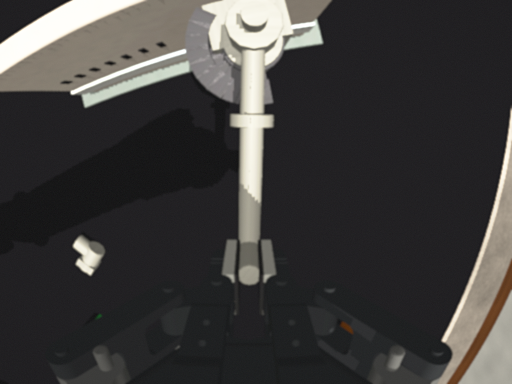

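Request:
servo_tool(moves=[{"dx": 0,"dy": 0,"dz": 1,"spin": 0,"gripper": 5},{"dx": 0,"dy": 0,"dz": 2,"spin": 0,"gripper": 5},{"dx": 0,"dy": 0,"dz": 3,"spin": 0,"gripper": 5},{"dx": 0,"dy": 0,"dz": 4,"spin": 0,"gripper": 5},{"dx": 0,"dy": 0,"dz": 4,"spin": 0,"gripper": 5},{"dx": 0,"dy": 0,"dz": 4,"spin": 0,"gripper": 5},{"dx": 0,"dy": 0,"dz": 4,"spin": 0,"gripper": 5},{"dx": 0,"dy": 0,"dz": 4,"spin": 0,"gripper": 5}])

```text
time_s: 15.65
tool_pos: [0.5866, 0.0389, 0.2287]
tcp_rot: [3.136, 0.001, 1.636]
wrist_force: [-2.6, -2.7, 10.6]
opening: 0.107
gripper_force: 59.5
```

```bash
python3 - <<'E'
from h import *
arc([1.3],.236);print(bot.get_state()['ft_torque'])
armz(1.325)
E
```

```text
now th 1.3223 r 0.1202 [0.5866 0.0389 0.2287] yaw-F 1.343 open 9.2
F tool [ -2.56  -2.69 -10.57] t 15.65
1.3 dx 0.3 dy -2.6 dz -7.3 spin 0.043
[-0.42753623  0.57437904 -0.08404187]
scene 0.056 69 z pct90 0.2048 max 0.2055 b 0.0001
scene 0.08 57 z pct90 0.2044 max 0.2054 b 0.0001
```

It is dropping slowly (arm top 0.2075 → 0.2046), so I keep pressing gently.

Request:
servo_tool(moves=[{"dx": 0,"dy": 0,"dz": 0.7,"spin": 0,"gripper": 5},{"dx": 0,"dy": 0,"dz": 1.4,"spin": 0,"gripper": 5},{"dx": 0,"dy": 0,"dz": 2.1,"spin": 0,"gripper": 5},{"dx": 0,"dy": 0,"dz": 2.8,"spin": 0,"gripper": 5},{"dx": 0,"dy": 0,"dz": 3.5,"spin": 0,"gripper": 5},{"dx": 0,"dy": 0,"dz": 4,"spin": 0,"gripper": 5},{"dx": 0,"dy": 0,"dz": 4,"spin": 0,"gripper": 5},{"dx": 0,"dy": 0,"dz": 4,"spin": 0,"gripper": 5}])

```text
time_s: 16.55
tool_pos: [0.5867, 0.0389, 0.225]
tcp_rot: [3.136, 0.001, 1.636]
wrist_force: [-2.4, -2.4, 11.9]
opening: 0.107
gripper_force: 59.6
```

```bash
python3 - <<'E'
from h import *
arc([1.3],.236)
armz(1.325)
E
```

```text
now th 1.3227 r 0.1202 [0.5867 0.0389 0.225 ] yaw-F 1.343 open 9.2
F tool [ -2.21  -2.48 -11.94] t 16.55
1.3 dx 0.3 dy -2.7 dz -11.0 spin 0.043
scene 0.056 68 z pct90 0.2007 max 0.2025 b 0.0
scene 0.08 56 z pct90 0.2009 max 0.2028 b 0.0002
```

Request:
servo_tool(moves=[{"dx": 0,"dy": 0,"dz": 0.7,"spin": 0,"gripper": 5},{"dx": 0,"dy": 0,"dz": 1.4,"spin": 0,"gripper": 5},{"dx": 0,"dy": 0,"dz": 2.1,"spin": 0,"gripper": 5},{"dx": 0,"dy": 0,"dz": 2.7,"spin": 0,"gripper": 5},{"dx": 0,"dy": 0,"dz": 3.2,"spin": 0,"gripper": 5},{"dx": 0,"dy": 0,"dz": 3.7,"spin": 0,"gripper": 5},{"dx": 0,"dy": 0,"dz": 3.7,"spin": 0,"gripper": 5},{"dx": 0,"dy": 0,"dz": 3.7,"spin": 0,"gripper": 5}])

```text
time_s: 17.45
tool_pos: [0.5867, 0.0389, 0.2213]
tcp_rot: [3.136, 0.001, 1.636]
wrist_force: [-2.9, -3.0, 12.6]
opening: 0.108
gripper_force: 59.6
```

```bash
python3 - <<'E'
from h import *
arc([1.3],.236)
armz(1.325)
E
```

```text
now th 1.3226 r 0.1203 [0.5867 0.0389 0.2213] yaw-F 1.343 open 9.2
F tool [ -2.83  -2.97 -12.6 ] t 17.45
1.3 dx 0.3 dy -2.6 dz -14.7 spin 0.043
scene 0.056 69 z pct90 0.1973 max 0.1983 b -0.0003
scene 0.08 57 z pct90 0.1977 max 0.1984 b 0.0001
```

Request:
servo_tool(moves=[{"dx": 0,"dy": 0,"dz": 0.4,"spin": 0,"gripper": 5},{"dx": 0,"dy": 0,"dz": 0.8,"spin": 0,"gripper": 5},{"dx": 0,"dy": 0,"dz": 1.2,"spin": 0,"gripper": 5},{"dx": 0,"dy": 0,"dz": 1.6,"spin": 0,"gripper": 5},{"dx": 0,"dy": 0,"dz": 2,"spin": 0,"gripper": 5},{"dx": 0,"dy": 0,"dz": 2,"spin": 0,"gripper": 5},{"dx": 0,"dy": 0,"dz": 2,"spin": 0,"gripper": 5},{"dx": 0,"dy": 0,"dz": 2,"spin": 0,"gripper": 5}])

```text
time_s: 18.35
tool_pos: [0.5868, 0.0386, 0.2198]
tcp_rot: [3.136, 0.001, 1.636]
wrist_force: [-4.3, -4.2, 15.7]
opening: 0.113
gripper_force: 60.0
```

```bash
python3 - <<'E'
from h import *
arc([1.3],.236)
armz(1.325)
E
```

```text
now th 1.3233 r 0.1205 [0.5868 0.0386 0.2198] yaw-F 1.343 open 9.6
F tool [ -3.94  -4.52 -15.77] t 18.35
1.3 dx 0.6 dy -2.7 dz -16.2 spin 0.043
scene 0.056 68 z pct90 0.1972 max 0.1995 b 0.0004
scene 0.08 53 z pct90 0.1975 max 0.1988 b 0.0001
```

Seated: force is rising with no further travel. Releasing and lifting.

Request:
servo_tool(moves=[{"dx": 0,"dy": 0,"dz": -2,"spin": 0,"gripper": 5},{"dx": 0,"dy": 0,"dz": -2.5,"spin": 0,"gripper": 25},{"dx": 0,"dy": 0,"dz": -2.5,"spin": 0,"gripper": 35},{"dx": 0,"dy": 0,"dz": -2.5,"spin": 0,"gripper": 35},{"dx": 0,"dy": 0,"dz": -15,"spin": 0,"gripper": 35},{"dx": 0,"dy": 0,"dz": -40,"spin": 0,"gripper": 40},{"dx": 0,"dy": 0,"dz": -70,"spin": 0,"gripper": 60},{"dx": 0,"dy": 0,"dz": -90,"spin": 0,"gripper": 80}])

```text
time_s: 19.25
tool_pos: [0.5849, 0.04, 0.3096]
tcp_rot: [3.139, -0.001, 1.637]
wrist_force: [-0.0, 0.9, -0.8]
opening: 0.794
gripper_force: 0.0
```

```bash
python3 - <<'E'
from h import *
go(.509,-.298,.22,.965)
armz(1.323)
# tip location
p=cloud(capture('scene'));m=(np.hypot(*(p[...,:2]-arm(FOLD+np.pi+1.323)).transpose(2,0,1))<.03)&(p[...,2]>.206)&(p[...,2]<.24)
q=p[m];print(len(q),q.mean(0),q[:,2].max(),arm(FOLD+np.pi+1.323))
E
```

```text
d [-332.2  -98.5   89. ] spin 0.672 | pos [0.5849 0.04   0.3096] yaw 1.637 F [-0.04  0.87 -0.75] t 19.25
scene 0.056 70 z pct90 0.1973 max 0.1994 b -0.0007
scene 0.08 56 z pct90 0.1971 max 0.1983 b -0.0012
34 [0.58542474 0.03969516 0.21708941] 0.22478540279416415 [0.58672259 0.03912258]
```

Request:
servo_tool(moves=[{"dx": -40,"dy": -12,"dz": 0,"spin": 0.08,"gripper": 80},{"dx": -82,"dy": -24,"dz": 0,"spin": 0.16,"gripper": 80},{"dx": -126,"dy": -37,"dz": 0,"spin": 0.26,"gripper": 80},{"dx": -170,"dy": -50,"dz": 10,"spin": 0.36,"gripper": 80},{"dx": -214,"dy": -63,"dz": 20,"spin": 0.46,"gripper": 80},{"dx": -258,"dy": -76,"dz": 35,"spin": 0.56,"gripper": 80},{"dx": -298,"dy": -88,"dz": 55,"spin": 0.64,"gripper": 80},{"dx": -332,"dy": -98.5,"dz": 75,"spin": 0.672,"gripper": 80}])

```text
time_s: 20.2
tool_pos: [0.5059, -0.301, 0.2303]
tcp_rot: [-3.14, 0.001, 0.961]
wrist_force: [1.5, 0.6, -0.1]
opening: 0.941
gripper_force: 0.0
```

```bash
python3 - <<'E'
from h import *
go(.509,-.298,.13,.965)
w=capture('wrist');save('w3',w['img'])
p=cloud(capture('top'));m=(np.hypot(p[...,0]-.509,p[...,1]+.298)<.06)&(p[...,2]>.04)&(p[...,2]<.065)
print(m.sum())
E
```

```text
d [  4.3   0.9 100.3] spin -0.004 | pos [ 0.5059 -0.301   0.2303] yaw 0.961 F [ 1.5   0.55 -0.07] t 20.2
115
```

View pics/w3.png

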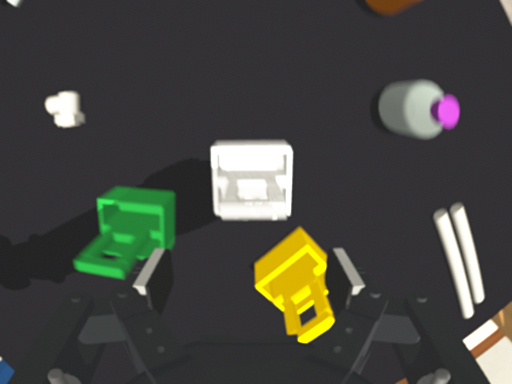

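The white caddy is at (252,180), with its web centred under the TCP's projected path at row ~200. Yellow is at (295,285) and green at (130,230), both clear of the fingers' descent. Descending.

Request:
servo_tool(moves=[{"dx": 3,"dy": 0.5,"dz": 15,"spin": 0,"gripper": 80},{"dx": 4,"dy": 1,"dz": 35,"spin": 0,"gripper": 80},{"dx": 4,"dy": 1,"dz": 55,"spin": 0,"gripper": 80},{"dx": 4,"dy": 1,"dz": 73,"spin": 0,"gripper": 80},{"dx": 4,"dy": 1,"dz": 85,"spin": 0,"gripper": 80},{"dx": 4,"dy": 1,"dz": 93,"spin": 0,"gripper": 80},{"dx": 4,"dy": 1,"dz": 98,"spin": 0,"gripper": 80},{"dx": 4,"dy": 1,"dz": 98,"spin": 0,"gripper": 80}])

```text
time_s: 21.1
tool_pos: [0.5108, -0.2953, 0.1337]
tcp_rot: [-3.141, -0.0, 0.966]
wrist_force: [-0.2, 0.7, 0.4]
opening: 0.934
gripper_force: 0.0
```

```bash
python3 - <<'E'
from h import *
go(.509,-.298,.13,.965)
E
```

```text
d [-3.3  0.1  3.7] spin 0.001 | pos [ 0.5108 -0.2953  0.1337] yaw 0.966 F [-0.16  0.74  0.41] t 21.1
```

Request:
servo_tool(moves=[{"dx": -3,"dy": 0,"dz": 3,"spin": 0,"gripper": 80},{"dx": -3,"dy": 0,"dz": 3,"spin": 0,"gripper": 65},{"dx": -3,"dy": 0,"dz": 3,"spin": 0,"gripper": 55},{"dx": -3,"dy": 0,"dz": 3,"spin": 0,"gripper": 40},{"dx": -3,"dy": 0,"dz": 3,"spin": 0,"gripper": 40},{"dx": -3,"dy": 0,"dz": 3,"spin": 0,"gripper": 40},{"dx": -3,"dy": 0,"dz": 3,"spin": 0,"gripper": 40},{"dx": -3,"dy": 0,"dz": 3,"spin": 0,"gripper": 40}])

```text
time_s: 21.9
tool_pos: [0.5097, -0.2988, 0.1318]
tcp_rot: [3.14, 0.0, 0.965]
wrist_force: [0.5, -1.9, 6.1]
opening: 0.569
gripper_force: 62.7
```

```bash
python3 - <<'E'
from h import *
u=np.array([np.cos(-1.536),np.sin(-1.536)]);print(H+.19*u,H+.092*u)
go(*(H+.19*u),.235,1.606)
E
```

```text
[ 0.58790997 -0.03088499] [0.58450062 0.06705569]
d [ 264.7  -88.2 -103.4] spin -0.641 | pos [ 0.5097 -0.2988  0.1318] yaw 0.965 F [ 0.45 -1.9   6.08] t 21.9
```

Request:
servo_tool(moves=[{"dx": 0,"dy": 0,"dz": -15,"spin": 0,"gripper": 40},{"dx": 0,"dy": 0,"dz": -40,"spin": 0,"gripper": 40},{"dx": 0,"dy": 0,"dz": -65,"spin": 0,"gripper": 40},{"dx": 0,"dy": 0,"dz": -90,"spin": 0,"gripper": 40},{"dx": 20,"dy": -7,"dz": -103,"spin": -0.05,"gripper": 40},{"dx": 50,"dy": -17,"dz": -103,"spin": -0.13,"gripper": 40},{"dx": 80,"dy": -27,"dz": -103,"spin": -0.21,"gripper": 40},{"dx": 110,"dy": -37,"dz": -103,"spin": -0.29,"gripper": 40}])

```text
time_s: 22.7
tool_pos: [0.5404, -0.1843, 0.234]
tcp_rot: [-3.14, -0.0, 1.26]
wrist_force: [-0.1, 0.9, -2.7]
opening: 0.572
gripper_force: 63.0
```

```bash
python3 - <<'E'
from h import *
u=np.array([np.cos(-1.536),np.sin(-1.536)])
go(*(H+.19*u),.235,1.606)
E
```

```text
d [160.6  -1.7  -1. ] spin -0.346 | pos [ 0.5404 -0.1843  0.234 ] yaw 1.26 F [-0.06  0.87 -2.72] t 22.7
```

Request:
servo_tool(moves=[{"dx": 25,"dy": 0,"dz": -1,"spin": -0.06,"gripper": 40},{"dx": 50,"dy": 0,"dz": -1,"spin": -0.12,"gripper": 40},{"dx": 75,"dy": 0,"dz": -1,"spin": -0.18,"gripper": 40},{"dx": 100,"dy": -1,"dz": -1,"spin": -0.24,"gripper": 40},{"dx": 125,"dy": -1.5,"dz": -1,"spin": -0.3,"gripper": 40},{"dx": 145,"dy": -1.5,"dz": -1,"spin": -0.345,"gripper": 40},{"dx": 155,"dy": -1.5,"dz": -1,"spin": -0.345,"gripper": 40},{"dx": 155,"dy": -1.5,"dz": -1,"spin": -0.345,"gripper": 40}])

```text
time_s: 23.5
tool_pos: [0.588, -0.0369, 0.2351]
tcp_rot: [-3.141, -0.001, 1.602]
wrist_force: [-0.4, -0.7, -3.3]
opening: 0.577
gripper_force: 63.0
```

```bash
python3 - <<'E'
from h import *
u=np.array([np.cos(-1.536),np.sin(-1.536)])
go(*(H+.19*u),.235,1.606)
w=capture('wrist');a=capture('scene')
save('w4',np.hstack([cv2.resize(w['img'],(384,288)),cv2.resize(a['img'][140:290,240:440],(384,288))]))
# caddy heights from scene: lowest bin & web top
s=bot.get_state();p=cloud(a);d=p-s['tool_pos'];m=(np.hypot(d[...,0],d[...,1])<.055)&(p[...,2]>.05)&(p[...,2]<.17)
hsv=cv2.cvtColor(a['img'],cv2.COLOR_RGB2HSV);m&=(hsv[...,2]>90)
q=p[m];print(len(q),np.percentile(q[:,2],[1,5,50,95,99]).round(3));b=q[(q[:,2]>.135)&(q[:,2]<.162)];print(cv2.minAreaRect((b[:,:2]*1000).astype(np.float32)))
E
```

```text
d [6.  0.1 0.1] spin -0.004 | pos [ 0.588  -0.0369  0.2351] yaw 1.602 F [-0.4  -0.73 -3.33] t 23.5
1126 [0.105 0.106 0.133 0.16  0.165]
((586.5009765625, -40.03962326049805), (81.19105529785156, 70.87857818603516), 2.568840742111206)
```

View pics/w4.png

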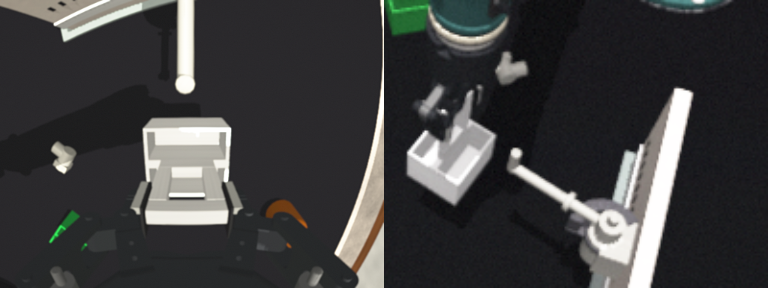

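Caddy is upright and in line with the hook: web at column ~187, tip at (185,84). Inserting.

Request:
servo_tool(moves=[{"dx": 10,"dy": 0,"dz": 1.5,"spin": 0,"gripper": 40},{"dx": 23,"dy": 0,"dz": 1.5,"spin": 0,"gripper": 40},{"dx": 36,"dy": 0,"dz": 1.5,"spin": 0,"gripper": 40},{"dx": 49,"dy": 0,"dz": 1.5,"spin": 0,"gripper": 40},{"dx": 62,"dy": 0,"dz": 1.5,"spin": 0,"gripper": 40},{"dx": 76,"dy": 0,"dz": 1.5,"spin": 0,"gripper": 40},{"dx": 90,"dy": 0,"dz": 1.5,"spin": 0,"gripper": 40},{"dx": 102,"dy": 0,"dz": 1.5,"spin": 0,"gripper": 40}])

```text
time_s: 24.4
tool_pos: [0.5849, 0.0647, 0.2336]
tcp_rot: [3.141, -0.0, 1.601]
wrist_force: [0.4, -0.0, -3.0]
opening: 0.575
gripper_force: 63.0
```

```bash
python3 - <<'E'
from h import *
u=np.array([np.cos(-1.536),np.sin(-1.536)])
go(*(H+.092*u),.2035,1.606)
w=capture('wrist');a=capture('scene')
save('w5',np.hstack([cv2.resize(w['img'],(384,288)),cv2.resize(a['img'][140:290,240:440],(384,288))]))
E
```

```text
d [ 2.3 -0.4 30.1] spin -0.005 | pos [0.5849 0.0647 0.2336] yaw 1.601 F [ 0.44 -0.02 -2.98] t 24.4
```

View pics/w5.png

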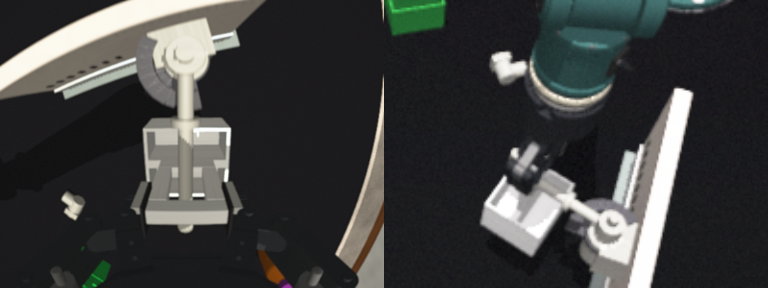

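The arm passes through the eye, and the tip is visible beyond the web at (186,228). Lowering.

Request:
servo_tool(moves=[{"dx": 0,"dy": 0,"dz": 5,"spin": 0,"gripper": 40},{"dx": 0,"dy": 0,"dz": 10,"spin": 0,"gripper": 40},{"dx": 0,"dy": 0,"dz": 16,"spin": 0,"gripper": 40},{"dx": 0,"dy": 0,"dz": 21,"spin": 0,"gripper": 40},{"dx": 0,"dy": 0,"dz": 26,"spin": 0,"gripper": 40},{"dx": 0,"dy": 0,"dz": 29,"spin": 0,"gripper": 40},{"dx": 0,"dy": 0,"dz": 31,"spin": 0,"gripper": 40},{"dx": 0,"dy": 0,"dz": 31,"spin": 0,"gripper": 40}])

```text
time_s: 25.3
tool_pos: [0.5849, 0.063, 0.2023]
tcp_rot: [-3.141, 0.0, 1.6]
wrist_force: [0.7, -0.8, -1.8]
opening: 0.57
gripper_force: 63.0
```

Request:
servo_tool(moves=[{"dx": 0,"dy": 0,"dz": 0.5,"spin": 0,"gripper": 40},{"dx": 0,"dy": 0,"dz": 1,"spin": 0,"gripper": 40},{"dx": 0,"dy": 0,"dz": 1.5,"spin": 0,"gripper": 40},{"dx": 0,"dy": 0,"dz": 2,"spin": 0,"gripper": 40},{"dx": 0,"dy": 0,"dz": 2.5,"spin": 0,"gripper": 40},{"dx": 0,"dy": 0,"dz": 2.5,"spin": 0,"gripper": 40},{"dx": 0,"dy": 0,"dz": 2.5,"spin": 0,"gripper": 40},{"dx": 0,"dy": 0,"dz": 2.5,"spin": 0,"gripper": 40}])

```text
time_s: 26.1
tool_pos: [0.585, 0.063, 0.2001]
tcp_rot: [3.142, -0.0, 1.6]
wrist_force: [-0.6, 0.2, -3.5]
opening: 0.573
gripper_force: 63.0
```

Request:
servo_tool(moves=[{"dx": 0,"dy": 0,"dz": 0.5,"spin": 0,"gripper": 40},{"dx": 0,"dy": 0,"dz": 1,"spin": 0,"gripper": 40},{"dx": 0,"dy": 0,"dz": 1.5,"spin": 0,"gripper": 40},{"dx": 0,"dy": 0,"dz": 2,"spin": 0,"gripper": 40},{"dx": 0,"dy": 0,"dz": 2,"spin": 0,"gripper": 40},{"dx": 0,"dy": 0,"dz": 2,"spin": 0,"gripper": 40},{"dx": 0,"dy": 0,"dz": 2,"spin": 0,"gripper": 40},{"dx": 0,"dy": 0,"dz": 2,"spin": 0,"gripper": 40}])

```text
time_s: 26.9
tool_pos: [0.5851, 0.063, 0.1981]
tcp_rot: [3.142, -0.0, 1.6]
wrist_force: [-0.9, 0.6, -2.3]
opening: 0.576
gripper_force: 63.0
```

Request:
servo_tool(moves=[{"dx": 0,"dy": 0,"dz": 0.5,"spin": 0,"gripper": 40},{"dx": 0,"dy": 0,"dz": 1,"spin": 0,"gripper": 40},{"dx": 0,"dy": 0,"dz": 1.5,"spin": 0,"gripper": 40},{"dx": 0,"dy": 0,"dz": 2,"spin": 0,"gripper": 40},{"dx": 0,"dy": 0,"dz": 2,"spin": 0,"gripper": 40},{"dx": 0,"dy": 0,"dz": 2,"spin": 0,"gripper": 40},{"dx": 0,"dy": 0,"dz": 2,"spin": 0,"gripper": 40},{"dx": 0,"dy": 0,"dz": 2,"spin": 0,"gripper": 40}])

```text
time_s: 27.7
tool_pos: [0.5852, 0.0629, 0.1963]
tcp_rot: [3.141, 0.0, 1.6]
wrist_force: [-1.4, -0.3, 3.2]
opening: 0.571
gripper_force: 63.2
```

Contact: the hook now carries the caddy. Opening slowly.

Request:
servo_tool(moves=[{"dx": 0,"dy": 0,"dz": -0.5,"spin": 0,"gripper": 48},{"dx": 0,"dy": 0,"dz": -0.5,"spin": 0,"gripper": 51},{"dx": 0,"dy": 0,"dz": -0.5,"spin": 0,"gripper": 54},{"dx": 0,"dy": 0,"dz": -0.5,"spin": 0,"gripper": 58},{"dx": 0,"dy": 0,"dz": -0.5,"spin": 0,"gripper": 64},{"dx": 0,"dy": 0,"dz": -0.5,"spin": 0,"gripper": 70},{"dx": 0,"dy": 0,"dz": -0.5,"spin": 0,"gripper": 72},{"dx": 0,"dy": 0,"dz": -0.5,"spin": 0,"gripper": 72}])

```text
time_s: 28.5
tool_pos: [0.585, 0.063, 0.1965]
tcp_rot: [-3.142, -0.0, 1.6]
wrist_force: [-0.5, -0.0, 0.1]
opening: 0.843
gripper_force: 0.0
```

Request:
servo_tool(moves=[{"dx": 0,"dy": 0,"dz": -4,"spin": 0,"gripper": 72},{"dx": 0,"dy": 0,"dz": -10,"spin": 0,"gripper": 72},{"dx": 0,"dy": 0,"dz": -18,"spin": 0,"gripper": 72},{"dx": 0,"dy": 0,"dz": -28,"spin": 0,"gripper": 72},{"dx": 0,"dy": 0,"dz": -42,"spin": 0,"gripper": 72},{"dx": 0,"dy": 0,"dz": -60,"spin": 0,"gripper": 72},{"dx": 0,"dy": 0,"dz": -80,"spin": 0,"gripper": 72},{"dx": 0,"dy": 0,"dz": -100,"spin": 0,"gripper": 72}])

```text
time_s: 29.3
tool_pos: [0.5851, 0.0631, 0.2985]
tcp_rot: [3.141, -0.0, 1.6]
wrist_force: [1.2, -0.0, -0.0]
opening: 0.841
gripper_force: 0.0
```

Request:
servo_tool(moves=[{"dx": 0,"dy": 0,"dz": -20,"spin": 0,"gripper": 72},{"dx": 0,"dy": 0,"dz": -20,"spin": 0,"gripper": 72},{"dx": 0,"dy": 0,"dz": -20,"spin": 0,"gripper": 72},{"dx": 0,"dy": 0,"dz": -20,"spin": 0,"gripper": 72},{"dx": 0,"dy": 0,"dz": -20,"spin": 0,"gripper": 72},{"dx": 0,"dy": 0,"dz": -20,"spin": 0,"gripper": 72},{"dx": 0,"dy": 0,"dz": -20,"spin": 0,"gripper": 72},{"dx": 0,"dy": 0,"dz": -20,"spin": 0,"gripper": 72}])

```text
time_s: 30.1
tool_pos: [0.5849, 0.063, 0.3162]
tcp_rot: [-3.141, -0.0, 1.6]
wrist_force: [-0.7, 0.7, 0.6]
opening: 0.843
gripper_force: 0.0
```

```bash
python3 - <<'E'
from h import *
s=bot.get_state();print(s['time_s'],s['tool_pos'],s['wrist_force'])
u=np.array([np.cos(-1.536),np.sin(-1.536)]);n=np.array([-u[1],u[0]])
ims=[]
for k in range(2):
    w=capture('wrist');a=capture('scene')
    p=cloud(a);d=p[...,:2]-H;A=d@u;B=d@n;z=p[...,2]
    m=(A>.05)&(A<.14)&(abs(B)<.045)&(z>.05)&(z<.26);print(m.sum())
    t=p[m&(z>.2)];q=m&(z>.2);print('web top',A[q&(abs(B)>.012)].mean(),B[q].mean(),z[q].max()); r=m&(z>.11)&(z<.135);print('rim',cv2.minAreaRect((p[r][:,:2]*1000).astype(np.float32)),A[r].min(),A[r].max(),B[r].min(),B[r].max())
save('w6',np.hstack([cv2.resize(w['img'],(384,288)),cv2.resize(a['img'][140:290,240:440],(384,288))]))
E
```

```text
30.1 [0.58493303 0.0630016  0.31621045] [-0.7227869   0.74053384  0.60019375]
1555
web top 0.0966056085269763 0.0008757259529793885 0.22442805225498275
rim ((587.381103515625, 62.42042541503906), (71.5732650756836, 70.21051025390625), 1.96070396900177) 0.06163569220315918 0.1318521388102442 -0.033087730188849716 0.03849118875749722
1555
web top 0.09638641306767451 0.001027282400057596 0.22341010403005046
rim ((586.218505859375, 62.34748077392578), (74.1250228881836, 70.04566955566406), 2.174492359161377) 0.06167345093306431 0.131880183580837 -0.03552253988136667 0.03851094428238464
```

View pics/w6.png

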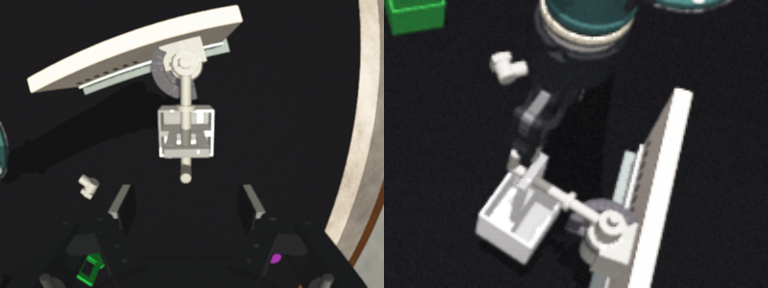

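The caddy hangs upright on the arm between collar and tip, released and still.

```bash
python3 -c "
from workcell import bot
print(bot.close_job())"
```

```text
the job is handed in; nothing more can be done
None
```

The hook is swung out to its stop and locked down, the caddy hangs still and released by its eye on the arm, the bottles and elbow were not touched, and the job is handed in; the hand-in call gave no verdict.

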